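# Draw the curing-box tray with the pull hook and take out the heat sink

## Robot

A 6-joint arm with a two-finger parallel gripper is mounted at the origin on a cart in front of the work surface, level with it; the furniture and walls round the work are solid. World frame = base frame: x ahead of the robot, y to its left, z up, the work surface at z = 0. Lengths are in m, angles in rad, forces in N, time in s.
With the tool pointing down it reaches from about 0.35 to 0.875 m from the base axis. Payload 4.2 kg.
Tool frame: the origin (TCP) lies midway between the tips of the shut fingers; the grasp point (between the pads) lies 19 mm behind it (robot.tcp_to_grasp is the distance from the TCP to the grasp point, in m); z points along the fingers, y is the line along which they close (so a half turn about z gives the same grasp; the last joint's range is limited). The gripper opens to 85 mm and grips with 20 to 120 N. Pads are 22 mm wide; open, the fingers measure 114 mm over their backs; the gripper's body (76 mm by 85 mm) begins 54 mm behind the grasp point. The pads swing forward as they close: fully open they stand 13 mm farther back than shut.
Start: joints at [-0.991, 0.385, 0.008, 0, -1.194, -0.259], TCP at [0.197, -0.593, 0.231] pointing down, gripper open.
Joint ranges: [-3.14, 3.14], [-1.21, 2.06], [-1.07, 1.41], [-3.16, 2.05], [-2.99, -0.16], [-3.1, 3.1]. Speed limits (rad/s): [2.79, 2.79, 3.14, 3.14, 3.14, 3.14].

## Interface

Orientations are given as a unit quaternion [x, y, z, w].
In Python, from station import robot gives the robot as it stands.
- The arm moves only by the tool servo_tool, never from a script. Its argument "motion" is a list of rows, each a list of 7 numbers: the finger opening in m, from 0 to 0.0854, then the shift along the world's x, y, z in m, then the turn, a rotation vector about the world's x, y, z in degrees. In form: [[claw, tx, ty, tz, rx, ry, rz], ...]. A call has 1 to 8 rows; each row shifts and turns the commanded pose from where the row before left it; what a row does not reach is not made up. A row lasts 1/8 s, in which the tool goes at most 62.5 mm and 10.7 degrees, less where a joint would pass 70% of its speed; a pose out of reach is approached as far as the arm can. A call with a gripper value outside its range is refused whole. The fingers move at their own pace and stop on an object; "force" is the grip in N (left out, the last holds). Time passes only in rows, so rows that do not move let the fingers close. It gives the time, the measured TCP pose, the force, the opening and the grip force at its end, in the units of the state.
- robot.get_obs(): the state, without advancing time (a new reading comes with each control period).
- robot.snapshot(name): name is "side" or "top"; returns the picture (400x640x3 uint8, blue, green, red); there is no depth.
- robot.get_calibration(name): a dict with "intrinsics" (3x3 intrinsics, pixels), "D" ([k1, k2, p1, p2, k3] as OpenCV has them; the pictures are not rectified), "world_to_cam" (4x4, takes a point from world to camera coordinates). Camera axes: x right, y up, looking along -z (the intrinsics and any distortion apply to the point x, -y, -z); pixel columns grow to the right and rows downward; lengths in m; the calibration is good to about 2 mm. A picture is of the moment at which its call begins. get_calibration takes no time and is no camera call.
- robot.job_done(): hands the job in; it is judged then, once.
The state is a dict: "clock": time; "qpos": joint angles; "joint_velocities": joint speeds; "effort": joint torques, N m; "position": TCP position; "eef_rot": TCP orientation; "wrist_force": force on the tool from outside, world axes, zero at the start; "ft_torque": the same for the moment, N m; "finger_gap": finger opening in m; "gripper_force": force on a finger pad.
Only numpy, scipy, OpenCV 4.12 (cv2) and the standard library are available. Lean on these libraries where they do the work, as an engineer would, in place of code of your own. Each camera call takes 0.05 s, during which the arm holds its last target. There are 200 camera calls.

## Task

The bonded heat sink in the curing box is ready. Take the pull hook from the clip on the side of the box, hook it into the finger hole of the tray and draw the tray out with it all the way to its stop, then hang the hook back in its clip. Lift the heat sink out of the open tray and set it down gently, flat on the floor of the black board tray beside the boards; leave the tray of the curing box fully out and do not disturb the other things.

Things in the scene. Friction and masses are not known exactly. Their poses are not given: they have to be found in the camera images.
- cure_box: White bench curing box, 208 deep x 170 wide x 150 mm high, fixed. Origin on the bench under its centre, +z up. Its front faces its own -x: the tray comes out along -x through the opening at x = -70 mm. A dial on top reaches z = 166 mm. On its -y side a forked steel clip holds the hook.
- head_edge (a point): Middle of the lower front edge of the lamp head, at (-108, 0, 120) mm in the frame of cure_box. The head (z = 120 to 150 mm, full width) overhangs the front of the tray by 38 mm, so an upright hook cannot get at the finger hole: lean it about 40 degrees.
- clip_seat (a point): Seat of the hook's clip, on top of its two prongs, at (-20, -125, 150) mm in the frame of cure_box; the hook's origin lies here (within 4 mm) when it hangs. The slot between the prongs is 12 mm wide, along y, closed at y = -119, open at y = -146 mm; there each prong has a lip 4 mm high: lift the hook over it.
- tray (a joint): How far the aluminium tray is drawn out, m: 0 closed, 0.140 at its stop. Slides with about 1.6 N friction, stays where left. Floor top at z = 31 mm, 134 mm wide inside, side walls to z = 45 mm; front panel 3 mm thick, 152 wide, z = 20 to 83 mm. Fully out, its floor is clear of the lamp head from x = -210 to -108 mm in the frame of cure_box.
- finger_hole (a point): Centre of the round finger hole, 28 mm diameter, on the outer face of the tray's front panel, z = 52 mm; the panel's back is 3 mm further in. Its axis is the x axis of cure_box; it moves with the tray (closed: (-73, 0, 52) mm in the frame of cure_box).
- pull_hook: Loose pull hook, 0.09 kg. Origin: centre of the underside of its steel collar (26 mm diameter, 5 thick); +z up the handle. Black handle 18 mm (x) by 14 mm (y), z = 5 to 85 mm: grip across y. Shank of 6 mm round bar down to (0, 0, -85) mm, then the bent tip. Hanging in the clip it is upright, its +x pointing along +x of cure_box within 0.12 rad.
- hook_throat (a point): Middle of the throat of the bent tip, at (6, 0, -90) mm in the frame of pull_hook. From the shank's end the throat runs 16 mm along (0.766, 0, -0.643), then the nib 11 mm along (0.643, 0, 0.766) (hook frame, centre line of the bar). With the handle leaned 40 degrees towards its own -x the throat is level, pointing forward, and the nib points straight up.
- heat_sink: Black finned heat sink, 40 x 40 x 14 mm, 0.02 to 0.05 kg, lying on the floor of the curing-box tray, its centre about 35 mm behind the front panel, square to it within 0.15 rad. Origin: centre of its underside, +z up, fins along its x; grip its 40 mm width across y or x.
- board_tray: Shallow black open tray, 170 (x) by 210 (y) by 22 mm high, walls 4 mm, fixed on the bench. Origin: centre of its underside, +z up. Two boards lie in its +y half; its -y half is free.
- board_tray_in (a point): Centre of the inner floor of the black board tray, 4 mm above its underside.
- module_a: Green circuit board, 36 x 48 x 9 mm, loose in the board tray; bystander. Origin: centre of its underside.
- module_c: Larger green circuit board, 50 x 70 x 9 mm, loose in the board tray; bystander. Origin: centre of its underside.
- brass_weight: Brass weight with a knob, 34 x 50 x 28 mm, loose on the bench; bystander. Origin: centre of its underside.
- loupe: Small closed loupe, 36 x 32 x 19 mm, loose on the bench; bystander. Origin: centre of its underside.

How it is judged:
On the way, in this order (a step that is already met when the one before it is completed fails the run):
1. the tray is drawn past 60 mm by the hook (value of joint tray between 0.06 and 0.12 m and contact force between pull_hook and cure_box above 0.3 N and distance between pull_hook and clip_seat above 0.05 m), for 0.05 s.
2. the tray is fully out, within 8 mm of its stop (value of joint tray above 0.132 m), for 0.1 s.
At the end, for the whole second after the job is handed in: Box tray out at least 128 of 140 mm; hook hanging upright (within 7 deg) in its clip, origin within 10 mm of the seat; heat sink flat (within 6 deg) and still on the floor of the black board tray, not on a board or rim; everything let go (value of joint tray above 0.128 m and distance between pull_hook and clip_seat below 0.01 m and angle between pull_hook's own z axis and vertical below 0.12 rad and linear speed of each of pull_hook, heat_sink below 0.02 m/s and x of heat_sink in the frame of board_tray between -0.062 and 0.062 m and y of heat_sink in the frame of board_tray between -0.082 and 0.082 m and z of heat_sink in the frame of board_tray below 0.0065 m and angle between heat_sink's own z axis and vertical below 0.1 rad); the robot touches nothing.
It fails at once if the fingers themselves push or pull the curing box or its half-open tray (over 1 N) (value of joint tray between 0.02 and 0.12 m and contact force between the fingers and cure_box above 1 N).
It fails at once if the heat sink is dropped or thrown (moves faster than 0.6 m/s with no finger on it) (linear speed of heat_sink above 0.6 m/s and contact force between the fingers and heat_sink below 0.02 N).
It fails at once if a board in the board tray is shifted more than 20 mm (distance of any of module_a, module_c from where it was at the start of the episode above 0.02 m).
It fails at once if the brass weight or the loupe is shifted more than 20 mm (distance of any of brass_weight, loupe from where it was at the start of the episode above 0.02 m).
It also fails if it takes over 67 s, if anything falls off the work surface, if the arm or the gripper's body presses on something with over 40 N, if the wrist force passes 120 N, or if a joint passes its speed limit or range.

## Working session

There is one attempt and no reset: what is moved stays moved. The work goes in short steps, Python scripts to look and compute and a tool call to move; the robot and the scene stay as the last step left them, time stands still between calls to the robot, and variables do not carry over. Pictures are saved under pics/ and viewed, at most 11 in all, crops included, and the job is handed in when it is done.

Besides the shell and the picture viewer there is one more tool, called after "Emit:" in YAML: its name, and indented under it one key for each argument. servo_tool: Moves the arm, as the interface text tells. Its arguments: {"type":"object","properties":{"motion":{"type":"array"},"force":{"type":"number"}},"required":["motion"]}

```bash
mkdir -p pics; ls
python3 - <<'E'
from station import robot
import cv2,json
for n in("side","top"):
    cv2.imwrite(f"pics/{n}0.png",robot.snapshot(n)); c=robot.get_calibration(n); print(n,{k:(v.tolist() if hasattr(v,'tolist') else v) for k,v in c.items()})
print(robot.get_obs(), robot.tcp_to_grasp)
E
```

```text
pics
side {'intrinsics': [[397.00404320915703, 0.0, 328.550174714583], [0.0, 397.00404320915703, 204.13409313864935], [0.0, 0.0, 1.0]], 'D': [-0.09360680406832933, 0.0, 0.0, 0.0, 0.0], 'world_to_cam': [[0.20325632019938833, 0.9790911826229663, 0.008205145273848082, -0.13814632796239956], [-0.8130931073500767, 0.16411501683088012, 0.55852113660129, 0.36516762404863806], [0.5454965326001628, -0.12019449804613004, 0.8294497064684745, -1.3714125773238146], [0.0, 0.0, 0.0, 1.0]]}
top {'intrinsics': [[418.1304269432835, 0.0, 313.0301190584094], [0.0, 418.1304269432835, 203.03142736556433], [0.0, 0.0, 1.0]], 'D': [0.03337129468954135, 0.0, 0.0, 0.0, 0.0], 'world_to_cam': [[-0.0019728967270094084, -0.9999808462507446, -0.005866413738336553, 0.03358262700761424], [0.9868664886189256, -0.0028945378516967786, 0.16151209023344776, -0.5527290555449813], [-0.161525977227989, -0.005470720452543966, 0.9868532970499077, -1.0606359556527036], [0.0, 0.0, 0.0, 1.0]]}
{'clock': 0.1, 'qpos': array([-9.91401753e-01,  3.85486447e-01,  6.76672339e-03, -4.51373915e-04,
       -1.19401802e+00, -2.58580775e-01]), 'joint_velocities': array([ 0.00040315, -0.00249662,  0.00197661,  0.00091196, -0.00016328,
       -0.00020385]), 'effort': array([-7.82560455e-04, -3.93318629e+01,  1.88928705e+01,  4.19796735e+00,
       -2.58134154e-03,  9.41403158e-06]), 'position': array([ 0.19692884, -0.59260939,  0.23032611]), 'eef_rot': array([-1.59637645e-01,  9.87175180e-01,  9.72085213e-04, -2.03287915e-04]), 'wrist_force': array([-0.18663957, -0.05595402,  0.24000085]), 'ft_torque': array([ 0.00591746,  0.00305285, -0.04094773]), 'gripper_force': 0.0, 'finger_gap': 0.08533739021884663} 0.0187
```

View pics/side0.png

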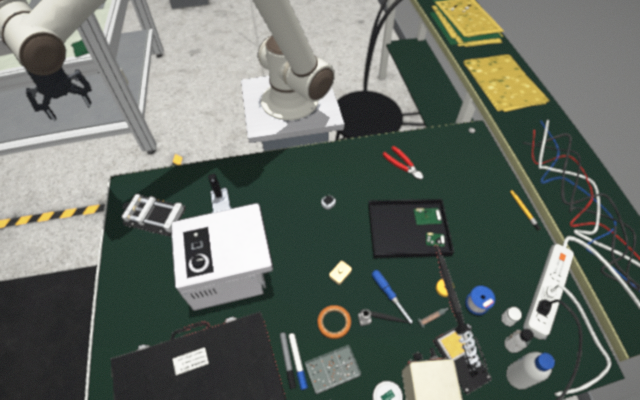

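View pics/top0.png

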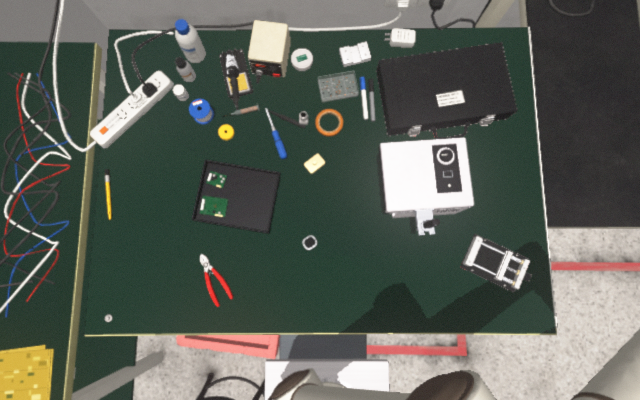

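The side view shows the box at about (220,255), its clip with the hook handle at (216,188) and the board tray at (410,228). In the top view the box is at (425,178), clip at (425,222) facing the robot, and the board tray at (237,197). So the drawer opens towards world +y.

```bash
cat > h.py <<'E'
import numpy as np, cv2
from station import robot
def cal(n):
    c=robot.get_calibration(n); return np.array(c["intrinsics"]),np.array(c["D"]),np.array(c["world_to_cam"])
def ray(n,px):
    K,D,T=cal(n); p=cv2.undistortPoints(np.array(px,float).reshape(-1,1,2),K,D).reshape(-1,2)
    d=np.c_[p[:,0],-p[:,1],-np.ones(len(p))]@T[:3,:3]
    return -T[:3,:3].T@T[:3,3],d
def plane(n,px,z):
    o,d=ray(n,px); return o+d*((z-o[2])/d[:,2])[:,None]
def proj(n,P):
    K,D,T=cal(n); q=np.atleast_2d(P)@T[:3,:3].T+T[:3,3]; q=q*[1,-1,-1]
    return cv2.projectPoints(q,np.zeros(3),np.zeros(3),K,D)[0].reshape(-1,2)
def two(p1,p2,n1="side",n2="top"):
    A=[];b=[]
    for n,p in((n1,p1),(n2,p2)):
        o,d=ray(n,[p]); d=d[0]/np.linalg.norm(d[0]); M=np.eye(3)-np.outer(d,d); A.append(M);b.append(M@o)
    return np.linalg.lstsq(np.vstack(A),np.hstack(b),rcond=None)[0]
def crop(n,im,x,y,w,h,s,name):
    cv2.imwrite(f"pics/{name}.png",cv2.resize(im[y:y+h,x:x+w],None,fx=s,fy=s,interpolation=cv2.INTER_CUBIC))
E
python3 - <<'E'
from h import *
s=cv2.imread("pics/side0.png");t=cv2.imread("pics/top0.png")
a=cv2.resize(s[165:315,165:285],None,fx=4,fy=4,interpolation=2)
b=cv2.resize(t[125:250,370:490],None,fx=3.3,fy=3.3,interpolation=2)
o=np.zeros((600,800,3),np.uint8); o[:600,:480]=a; b=cv2.resize(t[130:245,380:460],None,fx=4,fy=4,interpolation=2);o[:460,480:800]=b
cv2.imwrite("pics/c1.png",o)
hsv=cv2.cvtColor(t,cv2.COLOR_BGR2HSV)
m=((hsv[...,2]>150)&(hsv[...,1]<60)).astype(np.uint8)
roi=np.zeros_like(m);roi[130:225,370:480]=m[130:225,370:480]
roi=cv2.morphologyEx(roi,cv2.MORPH_CLOSE,np.ones((25,25)))
c=max(cv2.findContours(roi,0,1)[0],key=cv2.contourArea);r=cv2.minAreaRect(c);bx=cv2.boxPoints(r);print(r,bx.tolist());print(plane("top",bx,.15))
# board tray dark in green bench
m=((hsv[...,2]<50)&(hsv[...,1]<130)).astype(np.uint8);roi=np.zeros_like(m);roi[150:240,185:290]=m[150:240,185:290]
roi=cv2.morphologyEx(roi,cv2.MORPH_CLOSE,np.ones((15,15)))
c=max(cv2.findContours(roi,0,1)[0],key=cv2.contourArea);r=cv2.minAreaRect(c);bx=cv2.boxPoints(r);print(r,bx.tolist());print(plane("top",bx,.022))
print("cams",ray("top",[[0,0]])[0],ray("side",[[0,0]])[0])
print(plane("top",[[315,163],[309,242]],.02))
E
```

```text
((426.75250244140625, 176.02476501464844), (94.52853393554688, 87.86178588867188), 84.2894058227539) [[378.336669921875, 133.36634826660156], [465.76239013671875, 124.62376403808594], [475.1683349609375, 218.6831817626953], [387.74261474609375, 227.42576599121094]]
[[ 0.7081239  -0.12871161  0.15      ]
 [ 0.72887473 -0.34233585  0.15      ]
 [ 0.49710586 -0.35064138  0.15      ]
 [ 0.47672301 -0.14471755  0.15      ]]
((236.60208129882812, 195.85888671875), (79.44727325439453, 62.241416931152344), 10.684913635253906) [[191.7971649169922, 219.07493591308594], [203.3372039794922, 157.9126739501953], [281.406982421875, 172.64283752441406], [269.866943359375, 233.8050994873047]]
[[0.51395885 0.35738771 0.022     ]
 [0.68298675 0.33328099 0.022     ]
 [0.64098517 0.11861275 0.022     ]
 [0.47371473 0.14768948 0.022     ]]
cams [0.37421578 0.02617965 1.13616152] [ 1.0730952  -0.08950789  0.93469743]
[[0.66832385 0.02673582 0.02      ]
 [0.45175617 0.04330995 0.02      ]]
```

View pics/c1.png

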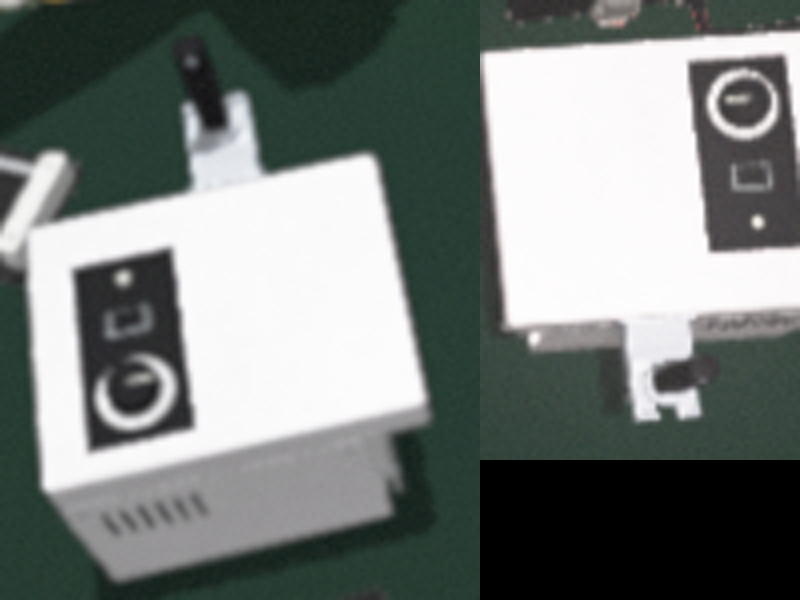

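The crop shows the box top corners in both views. The hook handle stands upright in the clip, its top at side (212,177) and top view (436,222), and the lamp head overhangs the +y side. Next I fit the box pose from these corners.

Run:
```python
from h import *
from scipy.optimize import least_squares
s=cv2.imread("pics/side0.png",0);t=cv2.imread("pics/top0.png",0)
def sub(im,p):
    return cv2.cornerSubPix(im,np.array(p,np.float32).reshape(-1,1,2),(3,3),(-1,-1),(3,30,.01)).reshape(-1,2)
# order: backnear(-y_b), frontnear, frontfar, backfar ; box x->-y world
S=sub(s,[[172.5,223],[258.7,203.7],[272,267],[175.7,287.5]])
T=sub(t,[[472.5,208],[386.2,212],[380.5,143.2],[465.5,138]])
print(S.round(1).tolist(),T.round(1).tolist())
print(plane("side",S,.15).round(4),plane("top",T,.15).round(4))
print([two(a,b).round(4).tolist() for a,b in zip(S,T)])
print("handle top",two([212.5,177],[436,222.2]),plane("side",[[212.5,177]],.235),plane("top",[[436,222.2]],.235))
L=np.array([[.1,-.085,.15],[-.108,-.085,.15],[-.108,.085,.15],[.1,.085,.15]])
def W(p,L):
    c,q=np.cos(p[2]),np.sin(p[2]);return np.c_[p[0]+c*L[:,0]-q*L[:,1],p[1]+q*L[:,0]+c*L[:,1],L[:,2]]
f=lambda p:np.r_[(proj("side",W(p,L))-S).ravel(),(proj("top",W(p,L))-T).ravel()]
for sh in(0,.004):
    L[:,0]+=sh
    r=least_squares(f,[.6,-.25,-1.57],loss="soft_l1");print(sh,r.x,r.cost,r.fun.round(1).tolist())
    L[:,0]-=sh
    pts=np.array([[-.02,-.125,.15],[-.02,-.125,.235],[-.108,0,.12],[-.073,0,.052],[-.213,0,.052]])
    print(W(r.x,pts).round(4).tolist(),proj("side",W(r.x,pts[:2])),proj("top",W(r.x,pts[:2])))
```

```text
[[171.6999969482422, 221.6999969482422], [257.5, 203.1999969482422], [272.0, 267.0], [174.89999389648438, 286.6000061035156]] [[472.5, 208.0], [385.8999938964844, 211.1999969482422], [379.8999938964844, 142.8000030517578], [464.6000061035156, 137.10000610351562]]
[[ 0.5328 -0.3456  0.15  ]
 [ 0.5207 -0.1416  0.15  ]
 [ 0.6931 -0.1287  0.15  ]
 [ 0.6989 -0.3377  0.15  ]] [[ 0.5226 -0.346   0.15  ]
 [ 0.5155 -0.1415  0.15  ]
 [ 0.684  -0.1319  0.15  ]
 [ 0.6973 -0.3378  0.15  ]]
[[0.5244, -0.35, 0.138], [0.5164, -0.1423, 0.144], [0.6876, -0.1314, 0.1395], [0.6979, -0.3384, 0.148]]
handle top [ 0.48038618 -0.23347284  0.22507131] [[ 0.48971261 -0.22812363  0.235     ]] [[ 0.47902892 -0.2340685   0.235     ]]
0 [ 0.60791699 -0.24290857 -1.51531603] 6.997972518385083 [-0.8, -1.4, 0.6, -1.4, -1.1, -2.5, -0.2, -0.2, 0.4, -2.5, -0.8, -0.6, -0.6, -1.1, 0.1, -0.4]
[[0.482, -0.2299, 0.15], [0.482, -0.2299, 0.235], [0.6019, -0.1351, 0.12], [0.6039, -0.17, 0.052], [0.5961, -0.0302, 0.052]] [[219.74875394 196.1764762 ]
 [211.59291654 174.47037761]] [[423.88266177 225.13554717]
 [433.9721803  220.83485368]]
0.004 [ 0.60769518 -0.23891472 -1.51531603] 6.997972518385159 [-0.8, -1.4, 0.6, -1.4, -1.1, -2.5, -0.2, -0.2, 0.4, -2.5, -0.8, -0.6, -0.6, -1.1, 0.1, -0.4]
[[0.4818, -0.2259, 0.15], [0.4818, -0.2259, 0.235], [0.6017, -0.1311, 0.12], [0.6036, -0.166, 0.052], [0.5959, -0.0262, 0.052]] [[221.38604159 195.83547084]
 [213.36010541 174.11225452]] [[422.18455052 225.23196229]
 [432.11452693 220.94037876]]
```

Emit:
servo_tool:
  motion:
    - [0.085,0.02,0.0255,0.01,0,0,5.3]
    - [0.085,0.02,0.0255,0.01,0,0,5.3]
    - [0.085,0.02,0.0255,0.01,0,0,5.3]
    - [0.085,0.02,0.0255,0.01,0,0,5.3]
    - [0.085,0.02,0.0255,0.01,0,0,5.3]
    - [0.085,0.02,0.0255,0.01,0,0,5.3]
    - [0.085,0.02,0.0255,0.01,0,0,5.3]
    - [0.085,0.02,0.0255,0,0,0,5.3]
  force: 80

```text
clock: 1.1
position: [0.3578, -0.3883, 0.3019]
eef_rot: [-0.507, 0.862, -0.0, 0.0]
wrist_force: [-0.7, 0.1, 0.3]
finger_gap: 0.0848
gripper_force: 0.0
```

Emit:
servo_tool:
  motion:
    - [0.085,0.02,0.0255,0,0,0,5.3]
    - [0.085,0.02,0.0255,0,0,0,5.3]
    - [0.085,0.02,0.0255,0,0,0,5.3]
    - [0.085,0.02,0.0255,0,0,0,5.3]
    - [0.085,0.02,0.0255,0,0,0,5.3]
    - [0.085,0.02,0.0255,0,0,0,5.3]
    - [0.085,0.005,0.005,0,0,0,0.6]
    - [0.085,0,0,0,0,0,0]

```text
clock: 2.1
position: [0.4819, -0.231, 0.3009]
eef_rot: [0.726, -0.687, -0.0, 0.0]
wrist_force: [0.3, -0.6, 0.2]
finger_gap: 0.085
gripper_force: 0.0
```

Emit:
servo_tool:
  motion:
    - [0.085,0,0,-0.029,0,0,0]
    - [0.085,0,0,-0.029,0,0,0]
    - [0.085,0,0,-0.029,0,0,0]
    - [0.085,0,0,-0.029,0,0,0]
    - [0.03,0,0,0,0,0,0]
    - [0.005,0,0,0,0,0,0]
    - [0.005,0,0,0,0,0,0]
    - [0.005,0,0,0,0,0,0]

```text
clock: 3.1
position: [0.4826, -0.2313, 0.1866]
eef_rot: [0.726, -0.687, 0.001, -0.001]
wrist_force: [-1.2, -0.4, 3.1]
finger_gap: 0.0129
gripper_force: 77.9
```

Run:
```python
from h import *
s=robot.snapshot("side");t=robot.snapshot("top")
o=np.zeros((480,800,3),np.uint8)
o[:,:400]=cv2.resize(s[130:250,165:265],None,fx=4,fy=4,interpolation=2);o[:,400:]=cv2.resize(t[130:250,380:480],None,fx=4,fy=4,interpolation=2)
cv2.imwrite("pics/c2.png",o);b=robot.get_obs();print(b["position"],b["finger_gap"],b["gripper_force"],b["wrist_force"],b["qpos"])
```

```text
[ 0.48275763 -0.23132584  0.18655498] 0.0131777567715331 78.03420066833496 [ 0.31155436 -0.19042639  2.84083855] [-1.43380401e-01  2.70132984e-01 -2.80931078e-01  6.75527702e-04
 -1.01740660e+00  1.98910524e-01]
```

View pics/c2.png

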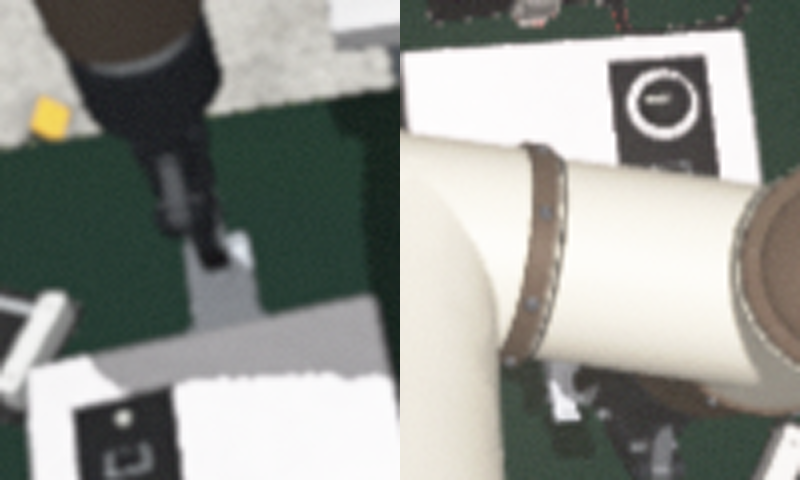

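The gripper holds the handle in the clip (gap 13 mm, force 78 N). Next: lift, slide out of the slot, then go round to the front while leaning.

Emit:
servo_tool:
  motion:
    - [0.005,0,0,0.01,0,0,0]
    - [0.005,0,0,0.01,0,0,0]
    - [0.005,-0.01,-0.0006,0,0,0,0]
    - [0.005,-0.02,-0.001,0,0,0,0]
    - [0.005,-0.02,-0.001,0,0,0,0]
    - [0.005,-0.015,-0.001,0,0,0,0]
    - [0.005,0,0.02,0.01,0,0,0]
    - [0.005,0,0.02,0.01,0,0,0]

```text
clock: 4.2
position: [0.4163, -0.1945, 0.2254]
eef_rot: [0.726, -0.688, -0.0, 0.0]
wrist_force: [1.3, -0.2, -0.2]
finger_gap: 0.0131
gripper_force: 77.9
```

Emit:
servo_tool:
  motion:
    - [0.005,0,0.02,0,-8,-0.44,0]
    - [0.005,0,0.02,0,-8,-0.44,0]
    - [0.005,0,0.025,0,-8,-0.44,0]
    - [0.005,0,0.025,0,-8,-0.44,0]
    - [0.005,0,0.025,0,-8,-0.44,0]
    - [0.005,0,0.025,0,0,0,0]
    - [0.005,0,0.025,0,0,0,0]
    - [0.005,0,0,0,0,0,0]

```text
clock: 5.2
position: [0.4177, -0.0283, 0.2253]
eef_rot: [0.683, -0.645, 0.249, 0.235]
wrist_force: [-0.4, -0.8, -0.7]
finger_gap: 0.0129
gripper_force: 78.1
```

Run:
```python
from h import *
s=robot.snapshot("side");t=robot.snapshot("top")
b=robot.get_obs();from scipy.spatial.transform import Rotation as R
M=R.from_quat(b["eef_rot"]).as_matrix();p=b["position"]
hz=-M[:,2];hy=np.array([.9985,.0554,0]);hx=np.cross(hy,hz);print(p,hz,M[:,1])
o=p-.0366*hz
P=np.array([o,o-.085*hz,o-.085*hz+.016*(.766*hx-.643*hz),o-.085*hz+.016*(.766*hx-.643*hz)+.011*(.643*hx+.766*hz)])
print(P.round(4).tolist());a=proj("side",P);c=proj("top",P);print(a.round(1).tolist(),c.round(1).tolist())
x0,y0=a.mean(0).astype(int)-[40,40];x1,y1=c.mean(0).astype(int)-[40,40]
O=np.hstack([cv2.resize(s[y0:y0+80,x0:x0+80],(400,400),interpolation=2),cv2.resize(t[y1:y1+80,x1:x1+80],(400,400),interpolation=2)]);print(x0,y0,x1,y1)
cv2.imwrite("pics/c3.png",O)
```

```text
[ 0.41676682 -0.02999811  0.22519314] [-0.03511729  0.6424985   0.76548185] [-9.98461270e-01 -5.54486476e-02  7.34726047e-04]
[[0.4181, -0.0535, 0.1972], [0.421, -0.1081, 0.1321], [0.4219, -0.1241, 0.1321], [0.4219, -0.1241, 0.1431]]
[[286.3, 152.6], [267.4, 173.5], [261.3, 174.7], [260.7, 172.1]] [[351.2, 251.5], [371.8, 251.5], [378.5, 251.1], [379.2, 250.9]]
228 128 330 211
```

View pics/c3.png

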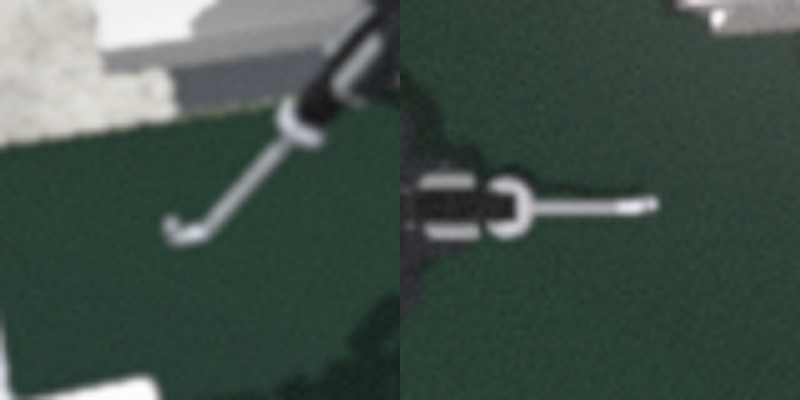

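The crops show the hook leaned in hand, throat level at side (263–269,175) and tip at top (381,252). That is within about 2 px of prediction, the same bias as the box corners.

Emit:
servo_tool:
  motion:
    - [0.005,0,0,-0.0285,0,0,0]
    - [0.005,0,0,-0.0285,0,0,0]
    - [0.005,0,0,-0.0285,0,0,0]
    - [0.005,0.036,0,0,0,0,0]
    - [0.005,0.036,0,0,0,0,0]
    - [0.005,0.036,0,0,0,0,0]
    - [0.005,0.036,0,0,0,0,0]
    - [0.005,0.036,0,0,0,0,0]

```text
clock: 6.3
position: [0.5977, -0.0313, 0.1398]
eef_rot: [0.682, -0.646, 0.248, 0.236]
wrist_force: [0.2, 1.0, -0.3]
finger_gap: 0.0138
gripper_force: 78.2
```

Emit:
servo_tool:
  motion:
    - [0.005,0,0,0,0,0,0]
    - [0.005,0.0005,-0.008,0,0,0,0]
    - [0.005,0.0005,-0.008,0,0,0,0]
    - [0.005,0.0005,-0.008,0,0,0,0]
    - [0.005,0,0,0,0,0,0]

```text
clock: 6.92
position: [0.598, -0.0545, 0.14]
eef_rot: [0.682, -0.646, 0.249, 0.236]
wrist_force: [0.6, 0.5, -1.2]
finger_gap: 0.013
gripper_force: 78.3
```

Emit:
servo_tool:
  motion:
    - [0.005,0.0005,-0.006,0,0,0,0]
    - [0.005,0.0005,-0.006,0,0,0,0]
    - [0.005,0,-0.006,0,0,0,0]
    - [0.005,0,0,0,0,0,0]

```text
clock: 7.42
position: [0.5994, -0.0723, 0.1397]
eef_rot: [0.682, -0.646, 0.249, 0.236]
wrist_force: [-0.5, -0.0, -0.5]
finger_gap: 0.013
gripper_force: 78.3
```

Emit:
servo_tool:
  motion:
    - [0.005,0.0005,-0.005,0,0,0,0]
    - [0.005,0,-0.005,0,0,0,0]
    - [0.005,0,-0.002,0,0,0,0]
    - [0.005,0,0,0,0,0,0]

```text
clock: 7.92
position: [0.6, -0.0839, 0.1398]
eef_rot: [0.682, -0.646, 0.249, 0.236]
wrist_force: [-0.2, 0.4, -0.9]
finger_gap: 0.0133
gripper_force: 78.3
```

Emit:
servo_tool:
  motion:
    - [0.005,0,-0.002,0,0,0,0]
    - [0.005,0,-0.002,0,0,0,0]
    - [0.005,0,0,0,0,0,0]

```text
clock: 8.3
position: [0.6, -0.0878, 0.1398]
eef_rot: [0.682, -0.646, 0.249, 0.236]
wrist_force: [0.0, 0.7, -0.2]
finger_gap: 0.0132
gripper_force: 78.3
```

Emit:
servo_tool:
  motion:
    - [0.005,0,-0.0015,0,0,0,0]
    - [0.005,0,-0.0015,0,0,0,0]
    - [0.005,0,0,0,0,0,0]

```text
clock: 8.68
position: [0.6001, -0.0908, 0.1398]
eef_rot: [0.682, -0.646, 0.249, 0.236]
wrist_force: [0.2, -0.9, -1.4]
finger_gap: 0.0132
gripper_force: 78.3
```

Emit:
servo_tool:
  motion:
    - [0.005,0,0.002,0.003,0,0,0]
    - [0.005,0,0,0.005,0,0,0]
    - [0.005,0,0,0.005,0,0,0]
    - [0.005,0,0,0,0,0,0]

```text
clock: 9.18
position: [0.6005, -0.0882, 0.1533]
eef_rot: [0.683, -0.646, 0.249, 0.235]
wrist_force: [0.6, 1.1, -0.7]
finger_gap: 0.0128
gripper_force: 78.3
```

Emit:
servo_tool:
  motion:
    - [0.005,0,0.004,0,0,0,0]
    - [0.005,-0.0005,0.006,0,0,0,0]
    - [0.005,-0.0005,0.006,0,0,0,0]
    - [0.005,0,0.006,0,0,0,0]
    - [0.005,0,0,0,0,0,0]

```text
clock: 9.8
position: [0.5992, -0.0661, 0.1527]
eef_rot: [0.683, -0.645, 0.249, 0.235]
wrist_force: [-0.1, -0.5, -0.5]
finger_gap: 0.013
gripper_force: 78.4
```

Run:
```python
from h import *
s=robot.snapshot("side");t=robot.snapshot("top")
print([robot.get_obs()["wrist_force"].round(1).tolist()])
cv2.imwrite("pics/c4.png",np.hstack([cv2.resize(s[150:300,210:310],(400,600),interpolation=2),cv2.resize(t[110:260,330:430],(400,600),interpolation=2)]))
```

```text
[[0.5, 0.2, -0.1]]
```

View pics/c4.png

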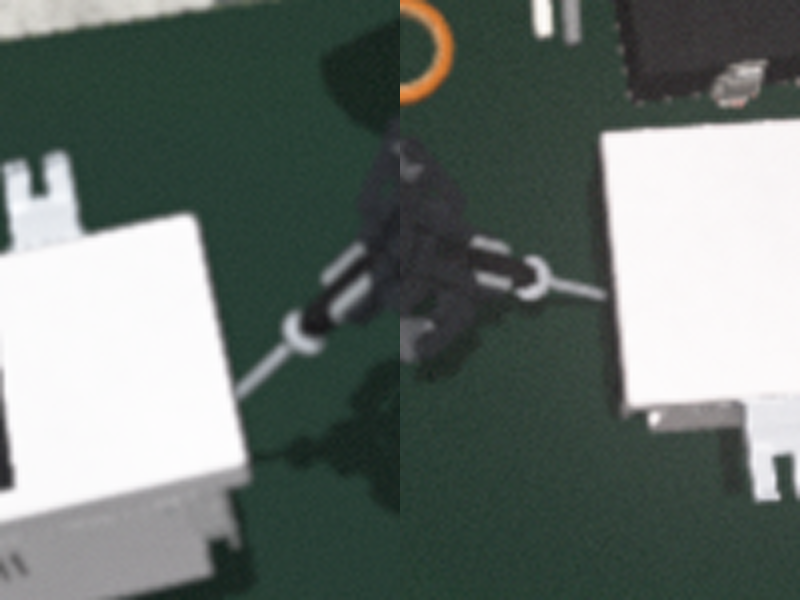

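The hook reaches under the head (shank enters at side (269,248), top view (381,184)). The panel is still hidden, so I pull further and check.

Emit:
servo_tool:
  motion:
    - [0.005,0,0.008,0,0,0,0]
    - [0.005,-0.0005,0.008,0,0,0,0]
    - [0.005,-0.0005,0.008,0,0,0,0]
    - [0.005,-0.0005,0.008,0,0,0,0]

```text
clock: 10.4
position: [0.5972, -0.0343, 0.1527]
eef_rot: [0.682, -0.646, 0.249, 0.236]
wrist_force: [-0.9, -2.6, -0.2]
finger_gap: 0.0131
gripper_force: 78.2
```

Run:
```python
from h import *
s=robot.snapshot("side");t=robot.snapshot("top")
print([robot.get_obs()["wrist_force"].round(1).tolist()])
cv2.imwrite("pics/c5.png",np.hstack([cv2.resize(s[200:300,230:300],(420,600),interpolation=2),cv2.resize(t[130:230,340:400],(360,600),interpolation=2)]))
```

```text
[[-0.0, -0.5, -0.7]]
```

View pics/c5.png

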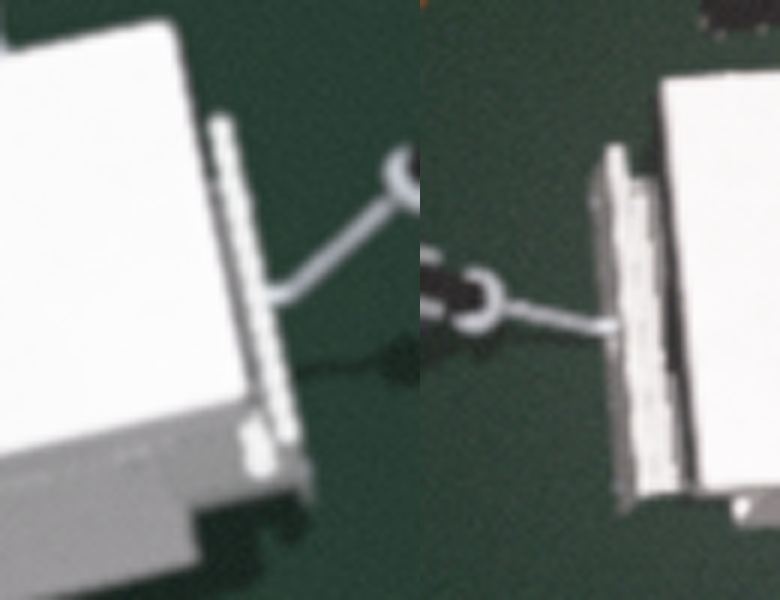

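The picture shows the tray front emerging past the head (panel top from side (266,220) to (278,272)) with the hook in it. It is engaged, so I pull on to the stop.

Emit:
servo_tool:
  motion:
    - [0.005,-0.0004,0.008,0,0,0,0]
    - [0.005,-0.0004,0.009,0,0,0,0]
    - [0.005,-0.0005,0.009,0,0,0,0]
    - [0.005,-0.0005,0.009,0,0,0,0]
    - [0.005,-0.0005,0.009,0,0,0,0]
    - [0.005,-0.0005,0.009,0,0,0,0]
    - [0.005,-0.0005,0.009,0,0,0,0]
    - [0.005,-0.0005,0.009,0,0,0,0]

```text
clock: 11.5
position: [0.5936, 0.0368, 0.1528]
eef_rot: [0.682, -0.646, 0.249, 0.236]
wrist_force: [-0.4, -1.2, -2.0]
finger_gap: 0.0131
gripper_force: 78.2
```

Emit:
servo_tool:
  motion:
    - [0.005,-0.0005,0.008,0,0,0,0]
    - [0.005,-0.0003,0.006,0,0,0,0]
    - [0.005,-0.0003,0.004,0,0,0,0]

```text
clock: 11.88
position: [0.5926, 0.0546, 0.1528]
eef_rot: [0.683, -0.646, 0.249, 0.236]
wrist_force: [-0.8, -2.3, -1.4]
finger_gap: 0.0129
gripper_force: 78.4
```

Emit:
servo_tool:
  motion:
    - [0.005,0,0.002,0,0,0,0]
    - [0.005,0,0.002,0,0,0,0]

```text
clock: 12.12
position: [0.5923, 0.0578, 0.1526]
eef_rot: [0.682, -0.646, 0.249, 0.236]
wrist_force: [1.9, -6.7, -3.4]
finger_gap: 0.013
gripper_force: 77.8
```

Emit:
servo_tool:
  motion:
    - [0.005,0,-0.003,0,0,0,0]
    - [0.005,0,-0.003,0,0,0,0]
    - [0.005,0,0,-0.005,0,0,0]
    - [0.005,0,0,-0.005,0,0,0]
    - [0.005,0,0,-0.003,0,0,0]
    - [0.005,0,0,0,0,0,0]

```text
clock: 12.88
position: [0.5926, 0.0523, 0.1394]
eef_rot: [0.683, -0.645, 0.249, 0.236]
wrist_force: [-0.1, 0.7, -0.7]
finger_gap: 0.0128
gripper_force: 78.9
```

Emit:
servo_tool:
  motion:
    - [0.005,0,0.006,0,0,0,0]
    - [0.005,0,0.006,0,0,0,0]
    - [0.005,0,0.006,0,0,0,0]

```text
clock: 13.25
position: [0.5928, 0.071, 0.1399]
eef_rot: [0.683, -0.646, 0.249, 0.235]
wrist_force: [1.0, -0.0, -0.9]
finger_gap: 0.0134
gripper_force: 78.9
```

Emit:
servo_tool:
  motion:
    - [0.005,-0.001,0.01,0,0,0,0]
    - [0.005,-0.001,0.01,0,0,0,0]
    - [0.005,0,0.01,0,0,0,0]
    - [0.005,0,0,0,0,0,0]

```text
clock: 13.75
position: [0.5909, 0.1014, 0.1398]
eef_rot: [0.683, -0.645, 0.249, 0.235]
wrist_force: [0.1, 0.6, -0.6]
finger_gap: 0.0132
gripper_force: 78.9
```

Run:
```python
from h import *
s=robot.snapshot("side");t=robot.snapshot("top")
cv2.imwrite("pics/s6.png",s);cv2.imwrite("pics/t6.png",t)
cv2.imwrite("pics/c6.png",np.hstack([cv2.resize(s[140:290,230:330],(400,600),interpolation=2),cv2.resize(t[120:270,290:390],(400,600),interpolation=2)]))
```

```text
(no output)
```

View pics/c6.png

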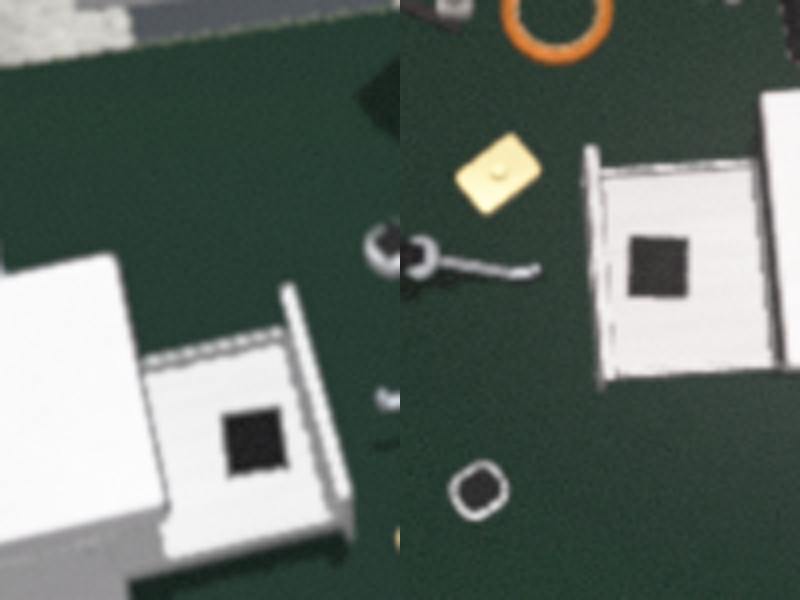

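The tray is fully out and the hook is free in front of it. The heat sink is dark, at top (354.5,187). Returning the hook to the clip.

Emit:
servo_tool:
  motion:
    - [0.005,0,0,0.0285,0,0,0]
    - [0.005,0,0,0.0285,0,0,0]
    - [0.005,0,0,0.0285,0,0,0]
    - [0.005,-0.035,-0.01,0,0,0,0]
    - [0.005,-0.035,-0.01,0,0,0,0]
    - [0.005,-0.035,-0.01,0,0,0,0]
    - [0.005,-0.035,-0.01,0,0,0,0]
    - [0.005,-0.035,-0.01,0,0,0,0]

```text
clock: 14.85
position: [0.4144, 0.0494, 0.2254]
eef_rot: [0.682, -0.646, 0.249, 0.236]
wrist_force: [0.1, 1.1, -1.1]
finger_gap: 0.0132
gripper_force: 78.8
```

Emit:
servo_tool:
  motion:
    - [0.005,0,-0.035,0,8,0.44,0]
    - [0.005,0,-0.035,0,8,0.44,0]
    - [0.005,0,-0.035,0,8,0.44,0]
    - [0.005,0,-0.035,0,8,0.44,0]
    - [0.005,0,-0.035,0,8,0.44,0]
    - [0.005,0,-0.035,0,0,0,0]
    - [0.005,0,-0.035,0,0,0,0]
    - [0.005,0,-0.035,0,0,0,0]

```text
clock: 15.85
position: [0.4147, -0.2313, 0.2253]
eef_rot: [0.726, -0.688, -0.0, 0.0]
wrist_force: [-0.0, -0.1, -1.4]
finger_gap: 0.013
gripper_force: 78.8
```

Emit:
servo_tool:
  motion:
    - [0.005,0,0,-0.009,0,0,0]
    - [0.005,0,0,-0.009,0,0,0]
    - [0.005,0,0,0,0,0,0]

```text
clock: 16.23
position: [0.4148, -0.2289, 0.2063]
eef_rot: [0.727, -0.687, -0.001, 0.001]
wrist_force: [0.2, -0.7, -0.7]
finger_gap: 0.0132
gripper_force: 78.8
```

Emit:
servo_tool:
  motion:
    - [0.005,0,-0.006,0,0,0,0]
    - [0.005,0,0,0,0,0,0]

```text
clock: 16.48
position: [0.416, -0.2357, 0.2076]
eef_rot: [0.727, -0.687, 0.0, -0.0]
wrist_force: [-0.0, 0.7, -0.8]
finger_gap: 0.013
gripper_force: 78.8
```

Run:
```python
from h import *
s=robot.snapshot("side");t=robot.snapshot("top")
b=robot.get_obs();p=b["position"];print(p)
P=p+np.array([[0,0,-.0366],[0,0,-.0366-.085],[.0007,-.0123,-.0366-.0953]])
a=proj("side",P);c=proj("top",P);print(a.round(1).tolist(),c.round(1).tolist())
x0,y0=a[0].astype(int)-[30,20];x1,y1=c[0].astype(int)-[40,40];print(x0,y0,x1,y1)
cv2.imwrite("pics/c7.png",np.hstack([cv2.resize(s[y0:y0+80,x0:x0+60],(450,600),interpolation=2),cv2.resize(t[y1:y1+100,x1-0:x1+58],(348,600),interpolation=2)]))
```

```text
[ 0.41587634 -0.23559284  0.20757136]
[[214.3, 170.3], [221.6, 190.4], [217.8, 193.6]] [[430.1, 253.0], [420.8, 254.4], [424.7, 254.3]]
184 150 390 212
```

View pics/c7.png

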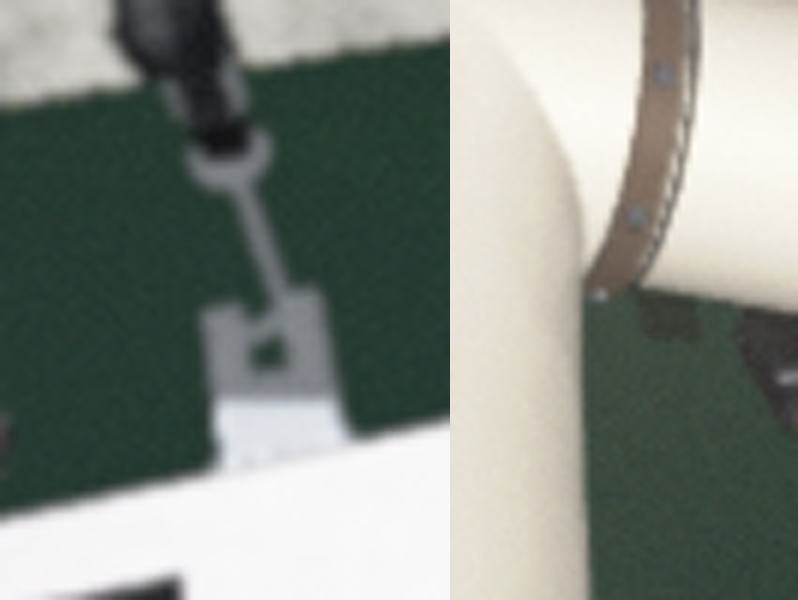

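The hook hangs straight in the gripper (shank end at side (222,190), as predicted) and lines up with the slot of the clip at (219,191). Sliding it in.

Emit:
servo_tool:
  motion:
    - [0.005,0.012,0.0007,0,0,0,0]
    - [0.005,0.012,0.0007,0,0,0,0]
    - [0.005,0.012,0.0007,0,0,0,0]
    - [0.005,0.011,0.0007,0,0,0,0]
    - [0.005,0,0,0,0,0,0]

```text
clock: 17.2
position: [0.4636, -0.2328, 0.207]
eef_rot: [0.727, -0.687, -0.0, 0.0]
wrist_force: [0.0, -0.4, -0.1]
finger_gap: 0.0132
gripper_force: 78.8
```

Emit:
servo_tool:
  motion:
    - [0.005,0.01,0.0007,0,0,0,0]
    - [0.005,0.009,0.0005,0,0,0,0]
    - [0.005,0,0,0,0,0,0]

```text
clock: 17.58
position: [0.4824, -0.2317, 0.2072]
eef_rot: [0.727, -0.687, 0.0, 0.0]
wrist_force: [-0.7, 0.4, -0.3]
finger_gap: 0.0128
gripper_force: 78.8
```

Now lower to the seat.

Emit:
servo_tool:
  motion:
    - [0.005,0,0,-0.008,0,0,0]
    - [0.005,0,0,-0.008,0,0,0]
    - [0.005,0,0,-0.003,0,0,0]
    - [0.005,0,0,0,0,0,0]

```text
clock: 18.08
position: [0.4814, -0.2317, 0.1879]
eef_rot: [0.726, -0.687, -0.0, 0.0]
wrist_force: [0.6, 0.6, -0.6]
finger_gap: 0.013
gripper_force: 78.8
```

Emit:
servo_tool:
  motion:
    - [0.005,0,0,-0.001,0,0,0]
    - [0.005,0,0,0,0,0,0]

```text
clock: 18.32
position: [0.4818, -0.2317, 0.1875]
eef_rot: [0.726, -0.687, 0.0, -0.0]
wrist_force: [0.3, -0.2, -0.7]
finger_gap: 0.013
gripper_force: 78.8
```

Emit:
servo_tool:
  motion:
    - [0.005,0,0,-0.001,0,0,0]
    - [0.005,0,0,0,0,0,0]
    - [0.03,0,0,0,0,0,0]
    - [0.06,0,0,0,0,0,0]
    - [0.06,0,0,0,0,0,0]
    - [0.06,0,0,0.03,0,0,0]
    - [0.06,0,0,0.04,0,0,0]
    - [0.06,0,0,0.04,0,0,0]

```text
clock: 19.32
position: [0.4815, -0.2317, 0.2974]
eef_rot: [0.726, -0.687, -0.0, 0.0]
wrist_force: [0.9, 0.1, -0.5]
finger_gap: 0.0602
gripper_force: 0.0
```

Run:
```python
from h import *
s=robot.snapshot("side");print(robot.get_obs()["position"])
cv2.imwrite("pics/c8.png",cv2.resize(s[150:250,165:285],(600,500),interpolation=2))
t=cv2.imread("pics/t6.png");s6=cv2.imread("pics/s6.png")
from scipy.optimize import least_squares
for n,im,(x0,y0,x1,y1) in(("top",t,(340,172,370,200)),("side",s6,(278,236,306,264))):
    g=cv2.cvtColor(im,6);m=np.zeros_like(g);m[y0:y1,x0:x1]=(g[y0:y1,x0:x1]<110)
    c=max(cv2.findContours(m,0,1)[0],key=cv2.contourArea);r=cv2.minAreaRect(c);bx=cv2.boxPoints(r);w=plane(n,bx,.045)
    print(n,r,plane(n,[r[0]],.045 if n=="top" else .042),w.round(4).tolist(),np.degrees(np.arctan2(*(w[1]-w[0])[[1,0]])))
# panel top edge ends in top view: crop (592,150),(606,380)
print("panel top",plane("top",[[290+192/4,120+150/4],[290+205/4,120+378/4]],.083))
# board tray + modules
print("mods",plane("top",[[216,180],[213.5,206.5]],.013))
```

```text
[ 0.48404138 -0.23305572  0.30398313]
top ((354.0, 186.0), (14.0, 14.0), 90.0) [[ 0.59839387 -0.07682554  0.045     ]] [[0.6175, -0.0585, 0.045], [0.6174, -0.0958, 0.045], [0.5794, -0.095, 0.045], [0.5795, -0.0579, 0.045]] -90.21007342923666
side ((293.1099853515625, 249.76998901367188), (14.283556938171387, 14.142135620117188), 81.8698959350586) [[ 0.60402461 -0.07582093  0.042     ]] [[0.5845, -0.0931, 0.045], [0.5859, -0.0573, 0.045], [0.6263, -0.059, 0.045], [0.6249, -0.094, 0.045]] 87.89151127487649
panel top [[ 0.66619092 -0.03304874  0.083     ]
 [ 0.51687375 -0.03958707  0.083     ]]
mods [[0.62290247 0.29865795 0.013     ]
 [0.54929619 0.30284853 0.013     ]]
```

View pics/c8.png

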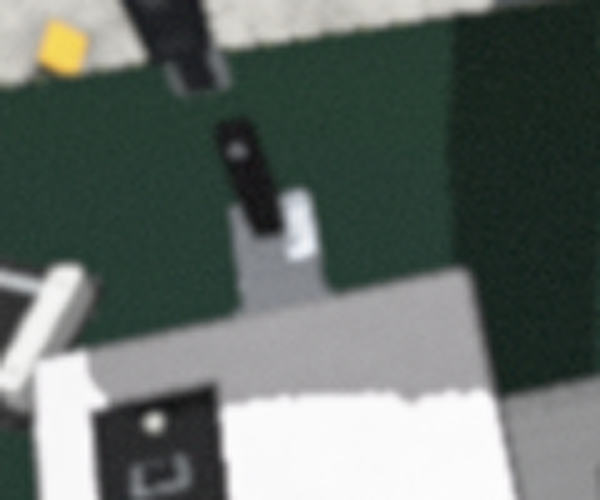

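The hook hangs upright in its clip, handle top at (212,176), the same as at the start. The heat sink is at about (0.600, -0.0765). Moving over it.

Emit:
servo_tool:
  motion:
    - [0.06,0.023,0.031,0,0,0,-0.5]
    - [0.06,0.023,0.031,0,0,0,-0.5]
    - [0.06,0.023,0.031,0,0,0,-0.5]
    - [0.06,0.023,0.031,0,0,0,-0.5]
    - [0.06,0.023,0.031,0,0,0,0]
    - [0.06,0,0,-0.04,0,0,0]
    - [0.06,0,0,-0.04,0,0,0]
    - [0.06,0,0,0,0,0,0]

```text
clock: 20.38
position: [0.5946, -0.0767, 0.2128]
eef_rot: [0.714, -0.7, -0.003, 0.003]
wrist_force: [0.1, -0.3, 0.4]
finger_gap: 0.0599
gripper_force: 0.0
```

Emit:
servo_tool:
  motion:
    - [0.06,0,0,-0.02,0,0,0]
    - [0.06,0,0,-0.02,0,0,0]
    - [0.06,0,0,0,0,0,0]

```text
clock: 20.75
position: [0.5968, -0.0769, 0.1768]
eef_rot: [0.714, -0.7, 0.0, 0.0]
wrist_force: [0.2, 0.3, -0.0]
finger_gap: 0.06
gripper_force: 0.0
```

Emit:
servo_tool:
  motion:
    - [0.06,0.004,0,-0.03,0,0,0]
    - [0.06,0,0,-0.03,0,0,0]
    - [0.06,0,0,-0.03,0,0,0]
    - [0.06,0,0,-0.025,0,0,0]
    - [0.06,0,0,-0.015,0,0,0]
    - [0.06,0,0,-0.01,0,0,0]
    - [0.06,0,0,-0.003,0,0,0]
    - [0.06,0,0,0,0,0,0]
  force: 25

```text
clock: 21.75
position: [0.6012, -0.0767, 0.034]
eef_rot: [0.714, -0.7, 0.0, -0.0]
wrist_force: [-0.4, -0.2, 0.4]
finger_gap: 0.0595
gripper_force: 0.0
```

Emit:
servo_tool:
  motion:
    - [0.03,0,0,0,0,0,0]
    - [0.03,0,0,0,0,0,0]
    - [0.03,0,0,0,0,0,0]

```text
clock: 22.12
position: [0.6014, -0.0767, 0.0343]
eef_rot: [0.714, -0.7, 0.001, -0.001]
wrist_force: [-1.2, 0.5, 5.3]
finger_gap: 0.0399
gripper_force: 25.3
```

Emit:
servo_tool:
  motion:
    - [0.03,0,0,0.01,0,0,0]
    - [0.03,0,0,0.03,0,0,0]
    - [0.03,0,0,0.04,0,0,0]
    - [0.03,0,0,0.04,0,0,0]
    - [0.03,0,0,0,0,0,0]

```text
clock: 22.75
position: [0.6028, -0.0766, 0.1575]
eef_rot: [0.714, -0.7, 0.003, -0.003]
wrist_force: [-0.4, -0.4, -0.6]
finger_gap: 0.0398
gripper_force: 25.0
```

Emit:
servo_tool:
  motion:
    - [0.03,-0.003,0.02,0,0,0,0]
    - [0.03,-0.004,0.035,0,0,0,0]
    - [0.03,-0.004,0.04,0,0,0,0]
    - [0.03,-0.004,0.04,0,0,0,-2]
    - [0.03,-0.004,0.04,0,0,0,-3]
    - [0.03,-0.004,0.04,0,0,0,-3]
    - [0.03,-0.004,0.032,0,0,0,0]
    - [0.03,-0.003,0.02,0,0,0,0]

```text
clock: 23.75
position: [0.5692, 0.1922, 0.1518]
eef_rot: [-0.664, 0.747, 0.0, -0.001]
wrist_force: [0.5, 0.1, -0.1]
finger_gap: 0.0396
gripper_force: 24.9
```

Emit:
servo_tool:
  motion:
    - [0.03,0,0,-0.03,0,0,0]
    - [0.03,0,0,-0.03,0,0,0]
    - [0.03,0,0,-0.03,0,0,0]
    - [0.03,0,0,-0.02,0,0,0]
    - [0.03,0,0,0,0,0,0]

```text
clock: 24.38
position: [0.5689, 0.1894, 0.0409]
eef_rot: [-0.664, 0.748, 0.001, -0.003]
wrist_force: [-0.9, 1.0, -0.7]
finger_gap: 0.0399
gripper_force: 25.0
```

Emit:
servo_tool:
  motion:
    - [0.03,0,0,-0.015,0,0,0]
    - [0.03,0,0,-0.01,0,0,0]
    - [0.03,0,0,-0.005,0,0,0]
    - [0.03,0,0,0,0,0,0]

```text
clock: 24.88
position: [0.5706, 0.1902, 0.013]
eef_rot: [-0.664, 0.748, 0.0, -0.0]
wrist_force: [0.5, 0.5, -0.6]
finger_gap: 0.0398
gripper_force: 25.0
```

Emit:
servo_tool:
  motion:
    - [0.03,0,0,-0.002,0,0,0]
    - [0.03,0,0,0,0,0,0]

```text
clock: 25.12
position: [0.5708, 0.1904, 0.0115]
eef_rot: [-0.664, 0.748, -0.0, 0.0]
wrist_force: [0.2, 0.9, -0.4]
finger_gap: 0.0399
gripper_force: 25.0
```

Emit:
servo_tool:
  motion:
    - [0.03,0,0,-0.001,0,0,0]
    - [0.03,0,0,0,0,0,0]

```text
clock: 25.38
position: [0.5707, 0.1903, 0.0104]
eef_rot: [-0.664, 0.748, 0.0, 0.0]
wrist_force: [-0.5, 0.8, 0.0]
finger_gap: 0.0401
gripper_force: 25.0
```

Contact is expected at about 0.0075.

Emit:
servo_tool:
  motion:
    - [0.03,0,0,-0.0015,0,0,0]
    - [0.03,0,0,0,0,0,0]

```text
clock: 25.62
position: [0.5706, 0.1903, 0.0087]
eef_rot: [-0.664, 0.748, 0.0, -0.0]
wrist_force: [1.0, 0.7, -0.6]
finger_gap: 0.0397
gripper_force: 25.0
```

Emit:
servo_tool:
  motion:
    - [0.03,0,0,-0.0012,0,0,0]
    - [0.03,0,0,0,0,0,0]

```text
clock: 25.88
position: [0.5706, 0.1903, 0.0075]
eef_rot: [-0.664, 0.748, 0.0, -0.0]
wrist_force: [-0.6, -0.6, -0.1]
finger_gap: 0.0397
gripper_force: 25.0
```

Emit:
servo_tool:
  motion:
    - [0.03,0,0,-0.001,0,0,0]
    - [0.03,0,0,0,0,0,0]

```text
clock: 26.12
position: [0.5707, 0.1903, 0.0073]
eef_rot: [-0.664, 0.748, -0.0, 0.0]
wrist_force: [-2.9, -0.5, 4.3]
finger_gap: 0.0399
gripper_force: 25.5
```

Emit:
servo_tool:
  motion:
    - [0.045,0,0,0,0,0,0]
    - [0.06,0,0,0,0,0,0]
    - [0.06,0,0,0,0,0,0]
    - [0.06,0,0,0.02,0,0,0]
    - [0.06,0,0,0.04,0,0,0]
    - [0.06,-0.02,-0.02,0.05,0,0,0]
    - [0.06,-0.05,-0.03,0.05,0,0,0]
    - [0.06,-0.05,-0.03,0,0,0,0]

```text
clock: 27.12
position: [0.4614, 0.1165, 0.1604]
eef_rot: [-0.664, 0.748, -0.001, 0.004]
wrist_force: [0.6, -0.5, 0.4]
finger_gap: 0.0603
gripper_force: 0.0
```

Emit:
servo_tool:
  motion:
    - [0.06,-0.03,-0.04,0,0,0,0]
    - [0.06,-0.02,-0.04,0,0,0,0]
    - [0.06,-0.02,-0.04,0,0,0,0]
    - [0.06,0,0,0,0,0,0]
    - [0.06,0,0,0,0,0,0]

```text
clock: 27.75
position: [0.3906, -0.0039, 0.1576]
eef_rot: [-0.664, 0.748, -0.0, 0.001]
wrist_force: [0.2, 0.9, 0.6]
finger_gap: 0.0598
gripper_force: 0.0
```

Run:
```python
from h import *
s=robot.snapshot("side");t=robot.snapshot("top");b=robot.get_obs();print(b["position"],b["clock"])
cv2.imwrite("pics/c9.png",np.hstack([cv2.resize(s[160:280,170:470],(480,400),interpolation=2)*0+cv2.resize(s[160:280,170:470],(480,400),interpolation=2),cv2.resize(t[130:250,180:276],(320,400),interpolation=2)]))
```

```text
[ 0.39076289 -0.00344733  0.15741375] 27.85
```

View pics/c9.png

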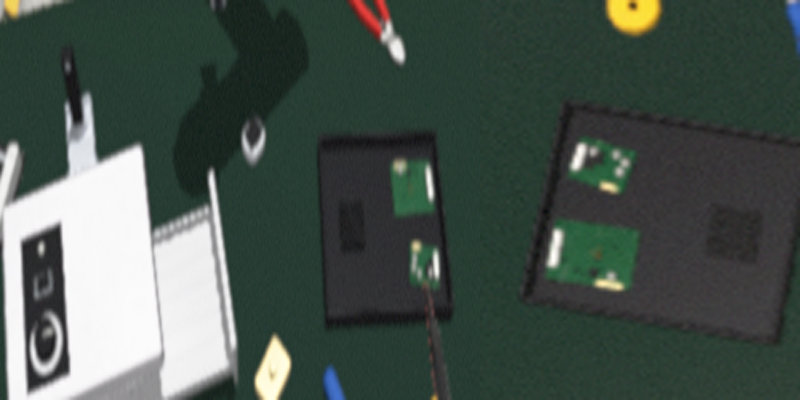

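The sink (crop 734,233) lies flat on the board tray floor, clear of the boards. The drawer is out, the hook hangs in its clip and the arm is clear.

```bash
python3 -c "
from station import robot
print(robot.job_done())"
```

```text
the job is handed in; nothing more can be done
None
```

The job is handed in at about 28 s of the 67 s limit: the tray is fully out, the hook is back in its clip, and the heat sink lies flat on the floor of the board tray beside the boards. The station returned no verdict, so this rests on the final pictures and force readings.

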